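Level and lock a solder jig

TASK

Level the hinged jig plate and lock it: first stand the spirit level on the middle of the plate, pointing from the hinge towards the free edge, and let go of it. Then push the yellow wedge in under the roller of the free edge until the bubble sits between its two lines, and after that turn both red clamp knobs clockwise until each one clicks past its detent. Leave the level standing on the plate and the other things on the bench where they are.

Things in the scene. Friction and masses are not known exactly. Their poses are not given: they have to be found in the camera images.
- stand: Fixed levelling stand: aluminium base 340 x 300 mm, its top 12 mm above the bench. Origin on the bench under it: the base reaches x = -200 (robot's side) to +140 mm, y = +-150 mm. x runs level from the jig plate's free edge to its hinge, away from the robot, within 15 degrees of world x; z up. Hinge lugs at x = 110, y = +-91, 42 mm high; rest screws under the plate at x = -40, y = +-62 mm
- jig_top (a point): Centre of the top of the jig plate (brown bakelite, 200 x 160 x 10 mm, 0.75 kg); x towards the hinge, z out of the face, tilting with it. Hinged about y 95 mm from here, 31 mm above the bench; the free -x edge starts 2.5 degrees low on rest screws. Level, this point is 47 mm above the bench. Bare and flat but for green corner blocks 30 x 30 x 12 mm centred at x = +-77, y = +-62 mm
- jig_roller (a point): Middle of the steel roller (12 mm diameter, 150 mm long, along the stand's y) fixed under the plate near its free edge, 180 mm from the hinge. Its centre is 23 mm above the bench at the start and 31 mm when the plate is level; its underside is then 13 mm above the base plate
- jig: The whole hinged jig plate: origin on the hinge axis, 95 mm beyond point jig_top and 16 mm below its face; same axes
- wedge: Yellow wedge, 75 x 40 mm, 60 g, loose on the stand's base before the free edge. Origin under its centre; x to its thin end: 3 mm thick at x = +37.5, rising evenly to 18 mm at x = -37.5 mm, the upright back face to push. Starts near the roller, within 7 degrees of the stand's x. Needs under 10 N; stays where left; the plate is level with the thin end 50 mm past the roller's centre line
- level: Blue spirit level, a bar 140 (x) x 26 (y) x 30 mm, its vial 35 mm high at the middle, 160 g, lying upright on the bench to the left or the right of the stand. Origin at the centre of its underside; either way round will do
- bubble (a joint): Place of the white bubble (12 mm long) in the green vial on the level's top, in m along the level's x from the middle. It floats to the higher end, 6.1 mm per degree of tilt, at most 14 mm, and takes about 1 s to settle. The two black lines are 17 mm apart, so the bubble is between them within +-2.5 mm
- knob_left_grip (a point): Centre of the left clamp knob's red bar (72 long x 14 wide x 20 mm high), on the knob's upright axis at x = -5, y = +115 mm of the stand, 80.5 mm above the bench; the bar spans 70.5 to 90.5 mm. Site x runs along the bar and points along the steel hold-down finger under it (reaching 48 mm from the axis, its top 58.5 mm above the bench)
- knob_left (a joint): Angle of the left knob in rad, growing clockwise seen from above: starts open at 0 to 0.3 and turns to its stop at 1.27, the finger then pointing inward over the plate's edge. Nearly free to 0.47, then its sprung detent resists with up to about 0.22 N m; let go before 0.9 it springs back to about 0.45, beyond 0.9 it snaps to 1.27 and stays
- knob_right_grip (a point): The same for the right clamp knob, at x = -5, y = -115 mm of the stand
- knob_right (a joint): The same for the right knob: also clockwise, 0 to 0.3 at the start, clicked home at 1.27
- flux: Bystander: white flux bottle, 52 mm diameter, 130 mm high, origin under its centre
- reel: Bystander: solder reel with green flanges, 64 mm diameter, 48 mm high, origin under its centre
- pendant: Bystander: grey teach pendant lying flat, 95 x 190 x 26 mm, origin under its centre
- driver: Bystander: orange screwdriver, 190 mm long, lying; origin under its middle
- brush: Bystander: black brush, 170 mm long, lying; origin under its middle
- tip_cleaner: Bystander: black pot with brass wool for soldering tips, 76 mm diameter, 56 mm high, origin under its centre
- packers: Bystander: pile of three flat packers, 60 x 36 x 18 mm, origin under its centre

How it is judged:
By the outcome, as a careful person would: the job done as asked, in the order asked, and still so for the second after the job is handed in, with the robot touching nothing.
It also fails if it takes over 72 s, if anything falls off the work surface, if the arm or the gripper's body presses on something with over 40 N, if the wrist force passes 120 N, or if a joint passes its speed limit or range.

ROBOT

A 7-joint arm with a two-finger parallel gripper is mounted at the origin on the work surface. World frame = base frame: x ahead of the robot, y to its left, z up, the work surface at z = 0. Lengths are in m, angles in rad, forces in N, time in s.
With the tool pointing down it reaches from about 0.4 to 0.9 m from the base axis. Payload 5.5 kg.
Tool frame: the origin (TCP) lies midway between the tips of the shut fingers; the grasp point (between the pads) lies r.grip_depth behind it (r.grip_depth is the distance from the TCP to the grasp point, in m); z points along the fingers, y is the line along which they close (so a half turn about z gives the same grasp; the last joint's range is limited). The gripper opens to 85 mm and grips with 20 to 120 N. Pads are 22 mm wide; open, the fingers measure 114 mm over their backs; the gripper's body (76 mm by 85 mm) begins 54 mm behind the grasp point. The pads swing forward as they close: fully open they stand 13 mm farther back than shut.
Start: joints at [-1.054, 0.501, -0.427, 1.55, 0.221, 1.138, -0.21], TCP at [0.163, 0.629, 0.231] pointing down, gripper open.
Joint ranges: [-2.88, 2.88], [-0.31, 2.03], [-1.54, 1.56], [0.2, 2.42], [-1.41, 4.55], [0.19, 2.02], [-2.57, 2.57]. Speed limits (rad/s): [2.57, 2.57, 3.14, 3.14, 3.14, 3.14, 3.14].

INTERFACE

Orientations are given as a unit quaternion [w, x, y, z].
In Python, from station import r gives the robot as it stands. Calls block until the motion is done:
- r.move_pose(position, orientation): joint-space move of the TCP to a pose.
- r.movel(position, max_speed=0.15, frame=None, threshold=None): straight line of the TCP; frame=None keeps the orientation; max_speed is the mean speed in m/s. With threshold (N) it stops when the force on the tool has changed by that much, and returns True; else False.
- r.set_joints(angles): joint-space move.
- r.move_gripper(opening, force=None): finger opening in m; force is the grip in N (None keeps the last); returns when the fingers have stopped.
- r.hold(seconds).
- r.ik(position, orientation): joint angles nearest the present ones, or None.
- r.read_state(): the state.
- r.read_camera(name): name is "scene" or "top" or "wrist"; returns the picture (384x512x3 uint8, blue, green, red); there is no depth.
- r.camera_params(name): a dict with "fx", "fy", "cx", "cy" (pixels), "xyz" and "orientation" of the camera in the world; the wrist camera has in their place "hand_eye" (4x4, takes a point from camera to tool coordinates, whose origin is the TCP and whose axes are the flange's). Camera axes: x right, y down, z forward; pixel columns grow to the right and rows downward; lengths in m; the calibration is good to about 2 mm. The wrist camera is an equidistant fisheye: a pixel r from the principal point sees the ray r / f radians off the axis. A picture is of the moment at which its call begins: read the wrist's pose just before it. camera_params takes no time and is no camera call.
A pose or a line that the arm cannot do raises r.Unreachable and nothing moves.
- r.finish_job(): hands the job in; it is judged then, once.
The state is a dict: "clock": time; "q": joint angles; "joint_velocities": joint speeds; "joint_torque": joint torques, N m; "ee_pos": TCP position; "tool_rot": TCP orientation; "force": force on the tool from outside, world axes, zero at the start; "torque": the same for the moment, N m; "finger_gap": finger opening in m; "grasp_force": force on a finger pad.
Only numpy, scipy, OpenCV 4.12 (cv2) and the standard library are available. Lean on these libraries where they do the work, as an engineer would, in place of code of your own. Each camera call takes 0.05 s, during which the arm holds its last target. There are 200 camera calls.

## Working session

There is one attempt and no reset: what is moved stays moved. The work goes in short steps, each a Python script; the robot and the scene stay as the last script left them, time stands still between calls to the robot, and variables do not carry over. Pictures are saved under pics/ and viewed, at most 10 in all, crops included, and the job is handed in when it is done.

```bash
ls; mkdir -p pics; python3 - <<'E'
from station import r
import cv2
for n in("scene","top"):
    im=r.read_camera(n); cv2.imwrite(f"pics/{n}0.png",im); print(n,r.camera_params(n))
print(r.camera_params("wrist"),r.grip_depth); s=r.read_state(); print(s["clock"],s["ee_pos"],s["tool_rot"],s["finger_gap"])
E
```

```text
pics
station.py
scene {'fx': 436.45741794372793, 'fy': 436.45741794372793, 'cx': 250.39259702439568, 'cy': 196.1029571597157, 'xyz': array([ 1.28891758, -0.31602767,  1.33765764]), 'orientation': array([-0.23909769,  0.80272598,  0.52155035, -0.16263002])}
top {'fx': 408.70025068241335, 'fy': 408.70025068241335, 'cx': 252.74159421328883, 'cy': 193.85289900738164, 'xyz': array([0.39149315, 0.01637861, 1.38622018]), 'orientation': array([-0.03010474,  0.7127126 , -0.69934302,  0.04531883])}
{'fx': 297.3186396354542, 'fy': 297.3186396354542, 'cx': 257.62858960751964, 'cy': 192.34546501181643, 'hand_eye': array([[-3.67771950e-04, -9.61650000e-01, -2.74279315e-01,
         6.76118007e-02],
       [ 9.99999817e-01, -4.85272416e-04,  3.60546097e-04,
         4.83910633e-04],
       [-4.79819340e-04, -2.74279132e-01,  9.61650003e-01,
        -1.42946366e-01],
       [ 0.00000000e+00,  0.00000000e+00,  0.00000000e+00,
         1.00000000e+00]])} 0.0187
0.1 [0.16310403 0.6285691  0.23035942] [-1.40409225e-04  1.26550463e-01  9.91959781e-01 -8.68346892e-04] 0.0854170596494024
```

View pics/scene0.png

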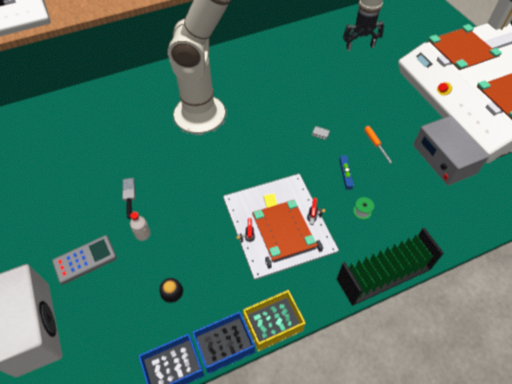

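View pics/top0.png

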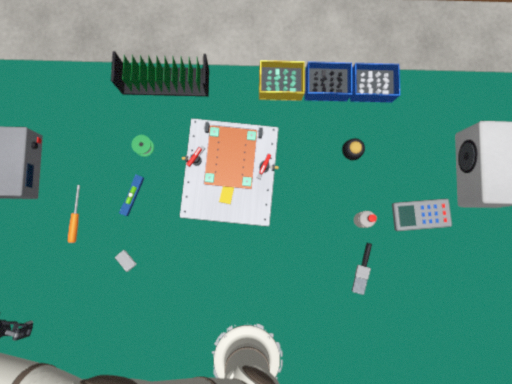

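The scene view shows the stand near (282,225) and the level near (347,172). In the top view the stand is near (230,172), the level near (131,195) left of it, the wedge near (227,196), and the knobs near (195,157) and (265,166).

```bash
cat > h.py <<'E'
import numpy as np, cv2
from scipy.spatial.transform import Rotation as R
from station import r
def rot(q): return R.from_quat(np.roll(q,-1)).as_matrix()
def down(yaw): return np.array([0,np.cos(yaw/2),np.sin(yaw/2),0])   # tool x along yaw, z down
P={n:r.camera_params(n) for n in("scene","top","wrist")}
def shot(n,name=None):
    s=r.read_state(); im=r.read_camera(n)
    if name: cv2.imwrite(f"pics/{name}.png",im)
    p=P[n]
    if n=="wrist":
        T=np.eye(4);T[:3,:3]=rot(s["tool_rot"]);T[:3,3]=s["ee_pos"];T=T@p["hand_eye"]
        return im,(n,T[:3,3],T[:3,:3])
    return im,(n,np.array(p["xyz"]),rot(p["orientation"]))
def ray(cam,uv):
    n,c,M=cam;p=P[n];x,y=(uv[0]-p["cx"])/p["fx"],(uv[1]-p["cy"])/p["fy"]
    if n=="wrist":
        t=np.hypot(x,y);k=np.sinc(t/np.pi);d=np.array([x*k,y*k,np.cos(t)])
    else: d=np.array([x,y,1.])
    d=M@d;return c,d/np.linalg.norm(d)
def plane(cam,uv,z):
    c,d=ray(cam,uv);return c+d*(z-c[2])/d[2]
def tri(obs):
    A=np.zeros((3,3));b=np.zeros(3);L=[ray(*o) for o in obs]
    for c,d in L:
        m=np.eye(3)-np.outer(d,d);A+=m;b+=m@c
    X=np.linalg.solve(A,b)
    return X,max(np.linalg.norm((np.eye(3)-np.outer(d,d))@(X-c)) for c,d in L)
HSV=dict(blue=((105,120,50),(125,255,255)),yellow=((22,120,120),(33,255,255)),
 brown=((3,120,60),(14,255,255)),red=((174,120,60),(186,255,255)),green=((50,60,120),(90,180,255)))
def blobs(im,col,amin=10):
    h=cv2.cvtColor(im,cv2.COLOR_BGR2HSV);lo,hi=HSV[col]
    m=cv2.inRange(h,lo,hi)
    if hi[0]>179: m|=cv2.inRange(h,(0,)+lo[1:],(hi[0]-180,255,255))
    cs,_=cv2.findContours(m,cv2.RETR_EXTERNAL,cv2.CHAIN_APPROX_NONE)
    out=[(cv2.contourArea(c),*[np.round(v,1) for v in cv2.minAreaRect(c)[:2]],cv2.minAreaRect(c),c) for c in cs]
    return sorted([o for o in out if o[0]>=amin],key=lambda o:-o[0])
E
python3 - <<'E'
from h import *
for n in("top","scene"):
    im,cam=shot(n)
    for c in("blue","yellow","brown","red"):
        for b in blobs(im,c)[:8]: print(n,c,b[0],b[1],b[2],round(b[3][2]),plane(cam,b[1],.04).round(3))
E
```

```text
top blue 3338.5 [352.3  81.7] [94.  37.9] 1 [ 0.93  -0.346  0.04 ]
top blue 146.0 [131.2 195.1] [ 8.4 41. ] 23 [0.524 0.389 0.04 ]
top yellow 1633.0 [281.5  80. ] [38. 45.] 90 [ 0.93  -0.103  0.04 ]
top yellow 147.0 [226.3 194.2] [10.4 16.7] 14 [0.533 0.076 0.04 ]
top yellow 20.0 [356. 146.] [8. 8.] 0 [ 0.705 -0.357  0.04 ]
top brown 2117.0 [230.4 156.8] [45.7 58.1] 6 [0.659 0.066 0.04 ]
top brown 17.5 [ 75.8 227.6] [ 1.8 27.3] 8 [0.414 0.562 0.04 ]
top red 51.5 [193.9 156.9] [ 5.4 20. ] 40 [0.656 0.187 0.04 ]
top red 38.5 [265.5 162.5] [ 4.9 17.4] 27 [ 0.642 -0.052  0.04 ]
top red 37.0 [372. 218.] [6. 8.] 90 [ 0.463 -0.408  0.04 ]
top red 13.5 [ 38.  139.5] [5. 4.] 90 [0.703 0.705 0.04 ]
scene blue 2211.5 [223.6 341.8] [43.8 54.4] 66 [ 0.929 -0.26   0.04 ]
scene blue 554.0 [170.5 365.2] [44.8 57.4] 67 [ 0.929 -0.422  0.04 ]
scene blue 103.0 [346.1 172. ] [33.   7.4] 78 [0.541 0.383 0.04 ]
scene yellow 2123.5 [274.  319.4] [43.8 54.1] 66 [ 0.93  -0.097  0.04 ]
scene yellow 101.0 [269.9 200. ] [11.7 10.3] 74 [0.537 0.074 0.04 ]
scene yellow 27.5 [445.2  89.8] [ 8.4 14. ] 58 [0.337 0.987 0.04 ]
scene brown 3092.5 [90.   7.3] [ 36.6 195.2] 75 [-0.886 -0.259  0.04 ]
scene brown 1922.0 [284.9 229.5] [55.  47.5] 67 [0.666 0.07  0.04 ]
scene brown 1295.0 [464.1  48.7] [54.7 36.2] 41 [0.154 1.233 0.04 ]
scene brown 665.0 [496.5  94. ] [40. 29.] 90 [0.446 1.165 0.04 ]
scene brown 62.0 [372.1 135.9] [22.2  6.4] 56 [0.43  0.566 0.04 ]
scene red 71.5 [313.9 207.2] [ 5.8 18.4] 13 [0.627 0.202 0.04 ]
scene red 67.0 [249.5 228.5] [19.  5.] 90 [ 0.613 -0.038  0.04 ]
scene red 46.0 [442.5  87. ] [7.8 7.8] 45 [0.319 0.987 0.04 ]
scene red 45.5 [134.  215.5] [7. 8.] 90 [ 0.401 -0.384  0.04 ]
scene red 18.0 [445. 176.] [6. 4.] 90 [0.705 0.703 0.04 ]
```

```bash
python3 - <<'E'
from h import *
import pickle
d=np.deg2rad; V={}
for k,p,y in(("L1",[.50,.42,.17],155),("L2",[.55,.35,.17],155),("S1",[.60,.13,.22],175),("S2",[.60,.01,.22],175),("S3",[.52,.07,.18],175)):
    r.move_pose(p,down(d(y))); V[k]=shot("wrist",k); s=r.read_state(); print(k,s["clock"],s["ee_pos"].round(4),s["q"].round(2))
    for c in("blue","yellow","red","brown","green"):
        for b in blobs(V[k][0],c,60)[:5]: print("  ",c,b[0],b[1],b[2],round(b[3][2]),plane(V[k][1],b[1],.04)[:2].round(3))
pickle.dump(V,open("V.pkl","wb"))
cv2.imwrite("pics/L.png",np.hstack([V["L1"][0],V["L2"][0]])[:, ::1][::1,::1][:,:800]); 
E
```

```text
L1 1.7333 [0.4981 0.4225 0.1704] [-0.52  0.55 -0.31  1.6   0.19  1.02  0.25]
   blue 2974.5 [245.2 211.6] [128.5  26.1] 85 [0.52 0.4 ]
   yellow 141.5 [ 45.7 289.2] [15.6 14.8] 45 [0.511 0.096]
   red 99.5 [506.  231.5] [15. 10.] 90 [0.698 0.699]
   brown 1909.0 [365.3  45.8] [91.2 23.4] 68 [0.42  0.572]
   brown 1348.5 [109.6 362.3] [36.8 58.6] 23 [0.654 0.107]
   green 192.0 [278.3 314.2] [13.1 44.4] 83 [0.651 0.379]
L2 2.2167 [0.5494 0.351  0.1702] [-0.4   0.55 -0.29  1.6   0.18  1.02  0.39]
   blue 3478.5 [289.9 138.8] [140.5  27.4] 87 [0.526 0.394]
   yellow 784.0 [ 64.4 256.6] [47.1 19.8] 58 [0.534 0.095]
   brown 1279.0 [106.1 354.5] [42.7 42.8] 62 [0.69  0.039]
   brown 371.0 [408.9  10.2] [30.1 20.1] 68 [0.453 0.563]
   brown 331.0 [ 97.9 276.2] [15.5 43.3] 72 [0.574 0.127]
   brown 154.0 [ 50.1 288.9] [10.3 29.7] 74 [0.564 0.032]
   green 1775.5 [322.6 296.7] [43.8 50.5] 63 [0.703 0.36 ]
   green 334.5 [315.  267.7] [25.7 50.4] 67 [0.662 0.365]
   green 73.5 [ 42.1 301.2] [10.8 11.4] 77 [ 0.576 -0.004]
S1 3.1833 [0.5991 0.1335 0.2198] [ 0.    0.44 -0.35  1.66  0.16  1.07  1
[... 1003 characters left out ...]
wn 17924.5 [309.5 213.5] [161. 137.] 90 [0.655 0.067]
   green 671.5 [256. 155.] [26. 26.] 90 [0.582 0.011]
   green 522.5 [367.5 156. ] [24. 23.] 90 [0.592 0.139]
   green 400.0 [257.  283.5] [19. 22.] 90 [ 0.745 -0.002]
S3 4.3417 [0.5205 0.0717 0.1805] [ 0.11  0.33 -0.35  1.92  0.14  0.92  1.17]
   blue 641.5 [500.  167.8] [ 16.3 103.5] 18 [0.526 0.378]
   blue 155.0 [ 95.5 378. ] [10. 25.] 90 [ 0.837 -0.229]
   yellow 1875.0 [264.9 192.6] [39.3 53.2] 6 [0.533 0.08 ]
   red 139.5 [204.5 224.5] [ 9. 35.] 90 [0.562 0.015]
   brown 12597.0 [261.7 272.2] [151.  109.6] 1 [0.624 0.069]
   green 607.5 [202.5 244. ] [24. 27.] 90 [0.585 0.009]
   green 586.5 [323.5 244. ] [24. 27.] 90 [0.596 0.138]
```

View pics/L1.png

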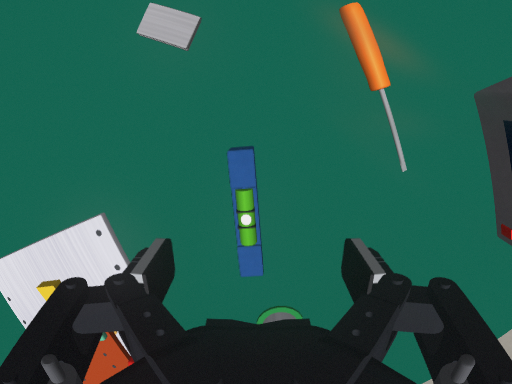

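View pics/S3.png

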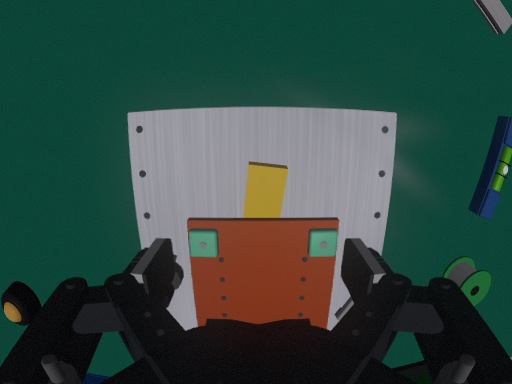

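L1 shows the level at (245,211), upright, with the bubble at (246,219). S3 shows the wedge at (265,190) with its back face at rows 162–166, the free edge of the plate at row 218, and the two front corner blocks at (203,244) and (323,244).

```bash
cat > m.py <<'E'
from h import *
import pickle
V=pickle.load(open("V.pkl","rb"))
HSV["vial"]=((35,150,60),(55,255,255))
def cen(c):
    m=cv2.moments(c);return np.array([m["m10"],m["m01"]])/m["m00"]
def near(k,col,xy,z,amin=40):
    im,cam=V[k];return min(blobs(im,col,amin),key=lambda b:np.linalg.norm(plane(cam,b[1],z)[:2]-xy))
# level
for k in("L1","L2"):
    im,cam=V[k];b=near(k,"blue",(.525,.39),.03)
    hull=cv2.convexHull(b[4]); bx=cv2.boxPoints(cv2.minAreaRect(hull)); e=bx-np.roll(bx,-1,0)
    i=np.argmin(np.linalg.norm(e,axis=1)); A=(bx[i]+bx[(i+1)%4])/2;B=(bx[(i+2)%4]+bx[(i+3)%4])/2
    a,c=plane(cam,A,.028),plane(cam,B,.028);print(k,"level",a.round(4),c.round(4),((a+c)/2).round(4),np.linalg.norm(a-c).round(4),np.degrees(np.arctan2(*(a-c)[1::-1])).round(2))
def pts(k,col,xy,z):
    cs=[b for b in blobs(V[k][0],col,8) if np.linalg.norm(plane(V[k][1],b[1],z)[:2]-xy)<.06]
    bx=cv2.minAreaRect(np.vstack([b[4] for b in cs]));return bx
v=[(V[k][1],pts(k,"vial",(.525,.39),.035)[0]) for k in("L1","L2")]
print("vial",tri(v),[x[1] for x in v],[plane(*x,.033).round(4) for x in v])
G={}
for nm,xy in dict(fl=(.595,.137),fr=(.583,.01),bl=(.755,.122),br=(.745,-.003)).items():
    o=[(V[k][1],cen(near(k,"green",xy,.05)[4])) for k in("S1","S2")+(("S3",) if nm[0]=="f" else ())
       if np.linalg.norm(plane(V[k][1],cen(near(k,"green",xy,.05)[4]),.05)[:2]-xy)<.02]
    if len(o)>1: G[nm]=tri(o); print(nm,len(o),G[nm][0].round(4),G[nm][1].round(4))
    else: print(nm,len(o))
d=G["fl"][0]-G["fr"][0];print("sep",np.linalg.norm(d),"yaw",np.degrees(np.arctan2(-d[0],d[1])))
for nm,xy in dict(kl=(.656,.185),kr=(.64,-.055)).items():
    o=[];
    for k in("S1","S2"):
        b=near(k,"red",xy,.08,300);o.append((V[k][1],np.array(b[3][0])));
        bx=cv2.boxPoints(b[3]);e=bx-np.roll(bx,-1,0);i=np.argmin(np.linalg.norm(e,axis=1)); A=(bx[i]+bx[(i+1)%4])/2;B=(bx[(i+2)%4]+bx[(i+3)%4])/2
        a,c=plane(V[k][1],A,.088),plane(V[k][1],B,.088);print(k,nm,((a+c)/2).round(4),np.linalg.norm(a-c).round(4),np.degrees(np.arctan2(*(a-c)[1::-1])).round(1))
    X=tri(o);print(nm,X[0].round(4),X[1].round(4))
for k in("S1","S2","S3"):
    b=near(k,"yellow",(.535,.078),.02);bx=cv2.boxPoints(b[3]);bx=bx[np.argsort(bx[:,1])]
    print(k,"wedge back px",bx[:2].round(1).tolist(),[plane(V[k][1],q,.012)[:2].round(4).tolist()+plane(V[k][1],q,.03)[:2].round(4).tolist() for q in bx[:2]])
E
python3 m.py; python3 - <<'E'
import cv2,numpy as np
a=[cv2.resize(cv2.imread(f"pics/{k}.png")[y-50:y+50,x-65:x+65],(390,300),interpolation=2) for k,x,y in(("S1",205,130),("S3",265,190),("S1",309,225),("S1",101,222))]
cv2.imwrite("pics/c.png",np.vstack([np.hstack(a[:2]),np.hstack(a[2:])]))
E
```

```text
L1 level [0.4629 0.4206 0.028 ] [0.5952 0.3696 0.028 ] [0.5291 0.3951 0.028 ] 0.1418 158.9
L2 level [0.4649 0.4196 0.028 ] [0.595  0.3697 0.028 ] [0.5299 0.3946 0.028 ] 0.1393 159.01
vial (array([0.53037496, 0.39480952, 0.02543676]), np.float64(0.00014942784599876702)) [(245.91725158691406, 217.00689697265625), (290.5523681640625, 140.54739379882812)] [array([0.528 , 0.3964, 0.033 ]), array([0.5292, 0.3943, 0.033 ])]
fl 3 [0.5901 0.1354 0.0496] 0.0001
fr 3 [0.58   0.0115 0.0494] 0.0001
bl 1
br 1
sep 0.12423720597692334 yaw -4.657800430213199
S1 kl [0.6499 0.1821 0.088 ] 0.0718 145.3
S2 kl [0.6499 0.1801 0.088 ] 0.0705 146.5
kl [0.6521 0.1835 0.0812] 0.0003
S1 kr [ 0.6318 -0.0433  0.088 ] 0.0776 154.1
S2 kr [ 0.6316 -0.0453  0.088 ] 0.0743 154.4
kr [ 0.6322 -0.0457  0.082 ] 0.0
S1 wedge back px [[189.39999389648438, 93.5], [224.1999969482422, 95.0999984741211]] [[0.5039, 0.0612, 0.5054, 0.0652], [0.5108, 0.1024, 0.5119, 0.1043]]
S2 wedge back px [[297.8999938964844, 82.4000015258789], [332.70001220703125, 87.4000015258789]] [[0.5036, 0.0671, 0.5051, 0.0646], [0.5112, 0.1084, 0.5123, 0.1037]]
S3 wedge back px [[248.1999969482422, 164.10000610351562], [287.29998779296875, 168.1999969482422]] [[0.5084, 0.0643, 0.5051, 0.0652], [0.5162, 0.1055, 0.5125, 0.104]]
```

View pics/c.png

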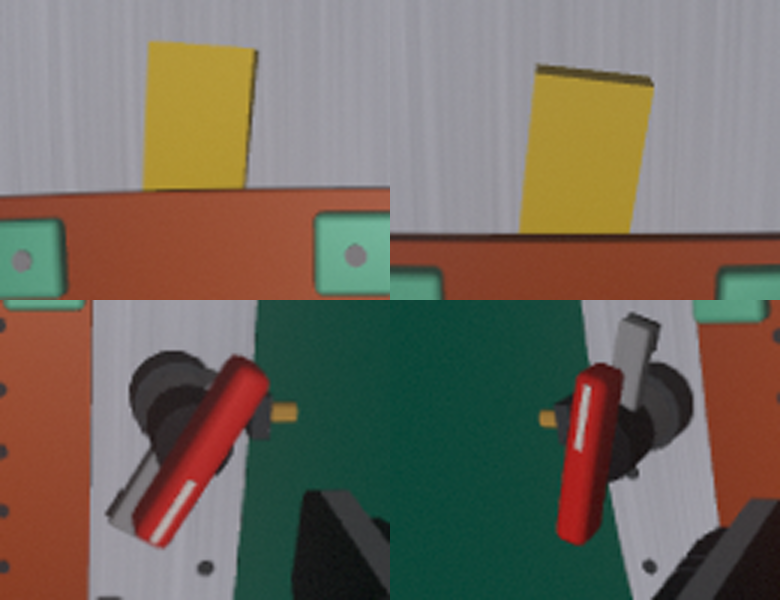

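The crops show:
- **Wedge:** its back face is clear in S3.
- **Left knob:** the finger points away from the robot.
- **Right knob:** the finger points towards the robot.

The measured knob axes agree with the stand frame from the corner blocks to about 1 mm. That frame has its origin at (.6478,.0683) and yaw −4.66°. Next is the level.

```bash
cat > s.py <<'E'
from h import *
YAW=np.deg2rad(-4.66); ux=np.array([np.cos(YAW),np.sin(YAW),0]); uy=np.array([-ux[1],ux[0],0]); O=np.array([.6478,.0683,0])
def S(x,y,z): return O+x*ux+y*uy+np.array([0,0,z])
def q4(M): return np.roll(R.from_matrix(M).as_quat(),1)
E
python3 - <<'E'
from s import *
d=np.deg2rad
L=np.array([.5298,.3948]); q=down(d(159))
r.move_pose([*L,.10],q); r.movel([*L,.006],.12)
r.move_gripper(.0,40); s=r.read_state(); print("grip",s["clock"],s["finger_gap"],s["grasp_force"],s["ee_pos"])
if not .02<s["finger_gap"]<.032: raise SystemExit
h=s["ee_pos"][2]
r.movel([*L,.15],.2)
t=d(2.5); X=ux*np.cos(t)+np.array([0,0,np.sin(t)]); Z=np.cross(X,uy); Q=q4(np.c_[-X,uy,-Z])
H=np.array([*S(.110,0,.031)]); T=H-.095*X+.016*Z; print("target",T)
r.move_pose(T+h*Z+[0,0,.09],Q); r.movel(T+h*Z+[0,0,.012],.12)
c=r.movel(T+h*Z-[0,0,.004],.02,threshold=3); s=r.read_state(); print("contact",c,s["ee_pos"]-T-h*Z,s["force"],s["finger_gap"],s["clock"])
r.move_gripper(.06); s=r.read_state(); r.movel(s["ee_pos"]+.10*Z,.2)
p=S(-.06,0,.2); r.move_pose(p,down(d(175.3))); shot("wrist","P1"); print(r.read_state()["clock"])
E
```

```text
grip 7.125 0.024823297332742442 41.07244670391083 [0.53012789 0.39503199 0.00649177]
target [0.66214493 0.06713071 0.04284093]
contact True [-5.04847966e-05 -1.12413854e-04  6.91518020e-07] [-1.26171264 -0.69096498  4.7454191 ] 0.024872328965383148 10.725
12.2917
```

View pics/P1.png

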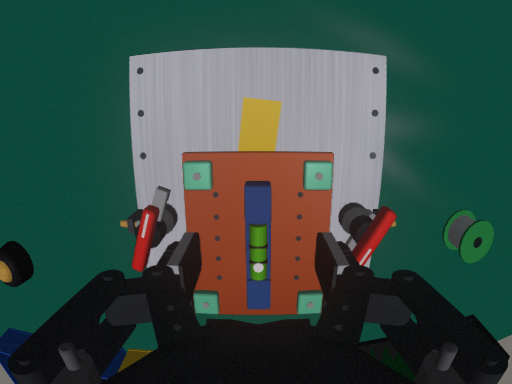

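P1 shows the level standing centred on the plate along the stand's axis. Its bubble is at (258,268), towards the hinge, as expected at 2.5°. Now I push the wedge.

```bash
cat >> s.py <<'E'
def bubble(name=None):
    im,cam=shot("wrist",name); h=cv2.cvtColor(im,cv2.COLOR_BGR2HSV)
    def stand(uv): d=plane(cam,uv,.081)-O; return np.array([d@ux,d@uy])
    def pick(m):
        v,u=np.nonzero(m); return [(a,b) for a,b in zip(u,v) if abs(stand((a,b))[0]-.015)<.04 and abs(stand((a,b))[1])<.012]
    W=np.array(pick(cv2.inRange(h,(0,0,150),(180,60,255)))); G=np.array(pick(cv2.inRange(h,(35,150,50),(60,255,255))))
    A=np.vstack([W,G]).astype(float); g=[stand((A[:,0].mean(),f(A[:,1])))[0] for f in(np.min,np.max)]
    w=[stand((W[:,0].mean(),f(W[:,1])))[0] for f in(np.min,np.max)]
    print("vial",np.round(g,4),"bubble",np.round(w,4),"offset mm",round(1000*(sum(w)-sum(g))/2,1))
E
python3 - <<'E'
from s import *
bubble()
q=down(YAW+np.pi)
r.move_gripper(0,40)
r.move_pose(S(-.185,.003,.10),q); r.movel(S(-.185,.003,.019),.15)
c=r.movel(S(-.135,.003,.019),.02,threshold=1.5); s=r.read_state(); a=(s["ee_pos"]-O)@ux; print("contact",c,a,s["force"],s["clock"],s["ee_pos"],s["finger_gap"])
if c and -.160<a<-.142:
    e=r.movel(S(a+.043,.003,.019),.03,threshold=25); s=r.read_state(); print("push",e,(s["ee_pos"]-O)@ux,s["force"],s["clock"])
    r.movel(s["ee_pos"]-.03*ux,.1); r.movel(S(-.15,0,.13),.2); r.move_pose(S(-.06,0,.2),q); bubble("P2"); print(r.read_state()["clock"])
E
```

```text
vial [-0.0218  0.0397] bubble [0.0206 0.03  ] offset mm 16.3
contact True -0.14974036633594756 [ 0.00488575  0.11530104 -0.55184504] 15.9667 [0.49877601 0.08318134 0.01848497] -0.00013274930223562402
push False -0.11230080501449968 [-10.43926867  -0.35477712   3.62185677] 17.5667Traceback (most recent call last):
  File "<stdin>", line 9, in <module>
  File "s.py", line 11, in bubble
    A=np.vstack([W,G]).astype(float); g=[stand((A[:,0].mean(),f(A[:,1])))[0] for f in(np.min,np.max)]
      ~~~~~~~~~^^^^^^^
    return _nx.concatenate(arrs, 0, dtype=dtype, casting=casting)
           ~~~~~~~~~~~~~~~^^^^^^^^^^^^^^^^^^^^^^^^^^^^^^^^^^^^^^^
ValueError: all the input array dimensions except for the concatenation axis must match exactly, but along dimension 1, the array at index 0 has size 2 and the array at index 1 has size 0
```

View pics/P2.png

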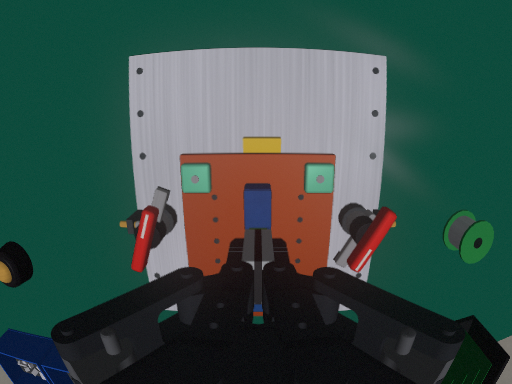

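P2 shows the wedge aligned, with about 15 px (rows 137–153) still outside the free edge. The shut fingers hide the vial, so I open them and look again.

```bash
python3 - <<'E'
from s import *
r.move_gripper(.085); bubble("P3")
im=cv2.imread("pics/P3.png");cv2.imwrite("pics/P3c.png",cv2.resize(im[120:330,170:350],None,fx=2.8,fy=2.8))
_,cam=shot("wrist")
b=min(blobs(im,"yellow",60),key=lambda b:abs(b[1][0]-262)); bx=cv2.boxPoints(b[3]);print([((plane(cam,q,.03)-O)@ux).round(4) for q in bx],r.read_state()["clock"])
E
```

```text
vial [-0.0184  0.0428] bubble [0.0107 0.021 ] offset mm 3.7
[np.float64(-0.0988), np.float64(-0.0988), np.float64(-0.0849), np.float64(-0.0849)] 20.2583
```

View pics/P3c.png

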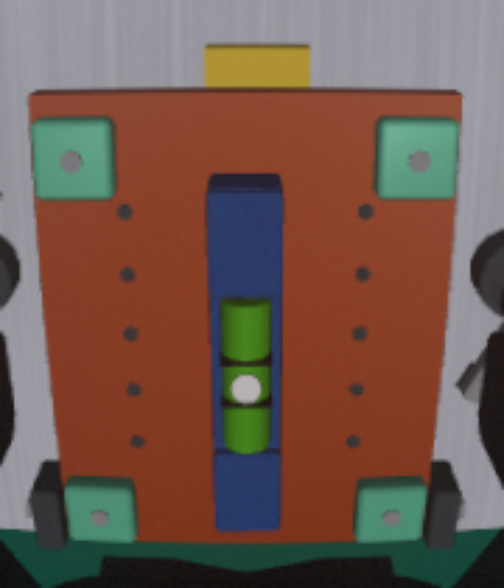

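The crop shows the bubble at row 389 and the lines at rows 363 and 406, so it sits about 1.8 mm towards the hinge side. The wedge back is at −98.8 mm and its target is −95 mm, so about 4 mm more push is needed.

```bash
python3 - <<'E'
from s import *
q=down(YAW+np.pi)
r.move_pose(S(-.15,0.002,.13),q); r.move_gripper(0,40); r.movel(S(-.15,.002,.019),.15); r.movel(S(-.118,.002,.019),.08)
for c in np.arange(-.112,-.098,.001):
    r.movel(S(c,.002,.019),.02); r.hold(.1); s=r.read_state(); a=(s["ee_pos"]-O)@ux
    if a>-.1061: break
print(c,a,s["force"],s["clock"])
r.movel(s["ee_pos"]-.03*ux,.1); r.movel(S(-.15,0,.13),.2); r.move_gripper(.085); r.move_pose(S(-.06,0,.2),q); r.hold(.5); bubble("P4")
im,cam=shot("wrist"); cv2.imwrite("pics/P4c.png",cv2.resize(im[120:330,170:350],None,fx=2.8,fy=2.8))
b=min(blobs(im,"yellow",60),key=lambda b:abs(b[1][0]-262)); bx=cv2.boxPoints(b[3]);print([((plane(cam,q,.03)-O)@ux).round(4) for q in bx],r.read_state()["clock"])
E
```

```text
-0.10099999999999999 -0.10589429543551931 [-12.54937723   0.84842972   6.00681461] 27.4
vial [-0.0178  0.0435] bubble [0.0091 0.0193] offset mm 1.4
[np.float64(-0.0927), np.float64(-0.0927), np.float64(-0.0841), np.float64(-0.0841)] 30.5333
```

View pics/P4c.png

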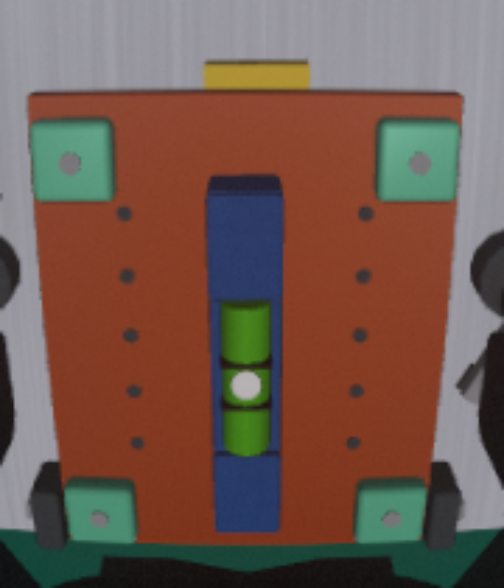

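P4 shows the bubble centred: row 385.5 against a line midpoint of 386.5. Now the knobs.

```bash
python3 - <<'E'
from s import *
d=np.deg2rad
r.move_gripper(.05)
for nm,x,y,a0 in(("R",*S(-.005,-.115,0)[:2],154.2),("L",*S(-.005,.115,0)[:2],146)):
    r.move_pose([x,y,.15],down(d(a0))); r.movel([x,y,.072],.12)
    r.move_gripper(0,50); s=r.read_state(); print(nm,s["clock"],s["finger_gap"],s["ee_pos"],s["force"].round(1))
    if not .010<s["finger_gap"]<.02: print("bad grip"); break
    for a in np.linspace(a0,87,5)[1:]:
        r.move_pose([x,y,.072],down(d(a))); s=r.read_state(); print("  ",round(a),s["torque"].round(2),s["force"].round(1))
    r.move_gripper(.05); r.movel([x,y,.15],.2)
q=down(YAW+np.pi); r.move_gripper(.085); r.move_pose(S(-.08,0,.23),q); r.hold(.4); bubble("P5"); print(r.read_state()["clock"])
im,cam=shot("wrist")
for b in blobs(im,"red",300):
    print(b[0],b[2],b[3][2])
E
```

```text
R 32.8 0.012884927880268742 [ 0.63354479 -0.04707707  0.07323514] [-1.7 -1.5  6.8]
   137 [-0.47  0.71 -0.03] [-3.7 -2.5  6.8]
   121 [-0.63  0.91  0.17] [-3.7 -3.7  7.7]
   104 [-0.65  1.46 -0.04] [-7.5 -3.  10. ]
   87 [-0.73  1.56 -0.22] [-7.  -3.6 10.4]
L 37.3167 0.013118863063225203 [0.65182514 0.18212116 0.07322409] [-3.6 -3.   7.2]
   131 [-0.77  0.98 -0.01] [-4.6 -3.2  7.3]
   116 [-0.97  1.19  0.21] [-6.9 -4.2  9.1]
   102 [-1.16  1.34 -0.1 ] [-7.3 -4.3  9.4]
   87 [-1.03  1.62 -0.34] [-8.1 -5.4 11.1]
vial [-0.018   0.0433] bubble [0.0087 0.019 ] offset mm 1.2
41.8833
512.0 [61.1 15.3] 1.4688007831573486
508.0 [15.3 61.1] 88.36341857910156
```

View pics/P5.png

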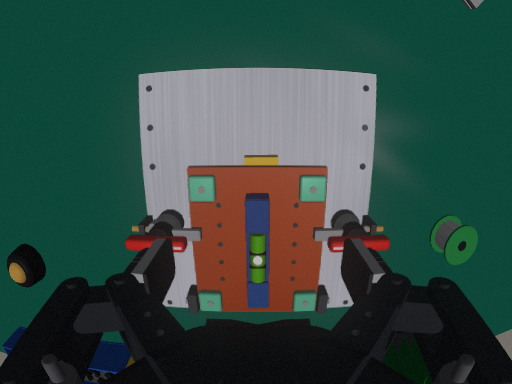

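P5 shows both knob bars square across the plate's edges, at (157,243) and (359,243). Their fingers point inward, the level is standing, and the bubble reading has not shifted since P4. The arm is clear.

```bash
python3 -c "
from station import r
print(r.finish_job())"
```

```text
the job is handed in; nothing more can be done
None
```

The job is handed in at about 42 s: the level stands on the plate with its bubble between the lines, the wedge is in place, and both clamp knobs are turned home with their fingers over the plate.

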